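# Hang the empty deep caddy on the storeroom hook

## Task

Put the empty deep carrying caddy away: take it by its bar handle and hang it on the two-pronged hook of the grey stand, so that the bar lies across both prongs behind their upturned ends and the caddy hangs level and still. Leave the shallow caddy, which has stock in it, where it stands.

Things in the scene. Friction and masses are not known exactly. Their poses are not given: they have to be found in the camera images.
- deep_caddy: Deep caddy, empty, about 0.35 kg: open sheet-metal box 90 x 150 x 60 mm (x, y, z). Mid-way along each 90 mm end (y = +-73 mm) an upright 40 mm wide and 4 mm thick rises to 165 mm; a round wooden bar handle, 16 mm thick, runs along y between them, 142 mm of clear bar, axis 150 mm up; all open between rim and bar. Same both ways round. Balances at mid-bar. Origin: centre of underside, z up.
- deep_bar (a point): Middle of the deep caddy's bar handle, on the bar's axis, 150 mm above the caddy's underside; axes as the caddy's (bar along y).
- shallow_caddy: The shallow caddy, to be left alone: the same make and footprint (90 x 150 mm) but with a box only 30 mm high and a lower bar (axis 100 mm up, uprights to 115 mm), with two loose cream ferrules in it. Origin at the centre of its underside.
- stand: Grey metal hook stand, fixed: foot plate 120 x 120 x 10 mm, 30 mm square post, crossbar 120 mm long along y on top (top at 222 mm). Two level steel prongs, 10 mm thick, run from it along the stand's -x (towards the robot) at y = +-40 mm, axes 210 mm up; 150 mm from the post's axis they turn up, ending 163 mm out and 233 mm up. Origin: on the table under the post, z up.
- stand_seat (a point): Place for the bar: midway between the prongs, level with their tops (215 mm above the table), 105 mm along the stand's -x from the post's axis; the crossbar's face is 90 mm behind it, the upturned ends start 45 mm before it. Axes as the stand's: x along the prongs (tips to -x), y across. A hung bar's axis is 8 mm above this point, along y.
Things that resemble listed ones, but are neither listed nor needed, are in the scene too. What is shaped like the deep_caddy but blue or turquoise is not meant.

How it is judged (in metres and radians):
At the end, for the whole second after the job is handed in: The deep caddy hangs on the stand, released and still: the middle of its bar is within 30 mm across and -50 to +60 mm along the prongs of the seat point and 0 to 18 mm above it, the bar is square to the prongs within 11 degrees, the caddy is upright within 14 degrees, and the stand carries it (x of deep_bar in the frame of stand_seat between -0.05 and 0.06 m and y of deep_bar in the frame of stand_seat between -0.03 and 0.03 m and z of deep_bar in the frame of stand_seat between 0 and 0.018 m and angle between the y axis of deep_caddy and the y axis of stand, either way round below 0.2 rad and angle between deep_caddy's own z axis and vertical below 0.25 rad and contact force between deep_caddy and stand above 1 N and linear speed of deep_caddy below 0.04 m/s and angular speed of deep_caddy below 0.4 rad/s); the robot touches nothing.
It fails at once if the shallow caddy was moved more than 30 mm (distance of shallow_caddy from where it was at the start of the episode above 0.03 m).
It also fails if it takes over 43 s, if anything falls off the work surface, if the arm or the gripper's body presses on something with over 40 N, if the wrist force passes 120 N, or if a joint passes its speed limit or range.

## Robot

A 6-joint arm with a two-finger parallel gripper is mounted at the origin on the work surface. World frame = base frame: x ahead of the robot, y to its left, z up, the work surface at z = 0. Lengths are in mm, angles in rad, forces in N, time in s.
With the tool pointing down it reaches from about 275 to 750 mm from the base axis. Payload 10.2 kg.
Tool frame: the origin (TCP) lies between the finger pads; the fingertips stand 22 mm ahead of it and the grasp point (between the pads) lies 3 mm ahead of it (ctrl.nose_length is the distance from the TCP to the fingertips, in mm); y points along the fingers, z is the direction in which the jaws open and shut, and the axes are right-handed (so a half turn about y gives the same grasp; the last joint's range is limited). The gripper opens to 85 mm and grips with 20 to 120 N. Pads are 22 mm wide; open, the fingers measure 114 mm over their backs; the gripper's body (76 mm by 85 mm) begins 54 mm behind the grasp point. The pads swing forward as they close: fully open they stand 13 mm farther back than shut.
Start: joints at [0.914, 0.313, 1.498, -0, 1.331, -0.223], TCP at [220.682, 476.372, 253.294] pointing down, gripper open.
Joint ranges: [-2.94, 2.94], [-0.97, 2.17], [0.19, 2.56], [-1.23, 4.37], [0.02, 3.11], [-2.88, 2.88]. Speed limits (rad/s): [2.39, 2.39, 3.01, 3.14, 3.14, 3.14].

## Interface

Orientations are given as a unit quaternion [w, x, y, z].
In Python, from rig import ctrl, eyes, models gives the robot as it stands.
- The arm moves only by the shell command python3 -m crank 'ROWS' [FORCE]. ROWS is JSON, a list of rows, each an object with "dp": the shift along the tool's x, y, z in mm, a list of three; "roll": the turn about the tool's y in rad; "gripper": the closure in counts, from 0 (fully open) to 255 (shut). A call has 1 to 10 rows; each row is the pose to reach, as a shift and turn from the pose commanded when the call began, along the tool's axes at that moment; what a row does not reach only later rows make up. A row lasts 1/12 s, in which the tool goes at most 41.7 mm and 7.16 degrees, less where a joint would pass 70% of its speed; a pose out of reach is approached as far as the arm can. A call with a gripper value outside its range is refused whole. The fingers move at their own pace and stop on an object; FORCE is the grip in N (left out, the last holds). Time passes only in rows, so rows that repeat a pose let the fingers close. It gives the time, the measured TCP pose, the force and the opening at its end, in the units of the state.
- ctrl.sense(): the state, without advancing time (a new reading comes with each control period).
- eyes.capture(name): name is "scene" or "top"; returns a dict with "color" (384x512x3 uint8, red, green, blue), "fx", "fy", "cx", "cy" (pixels), "distortion" ([k1, k2, p1, p2, k3] as OpenCV has them; the pictures are not rectified), "R" (3x3) and "t" (3): a world point X has camera coordinates R X + t. Camera axes: x right, y down, z forward; pixel columns grow to the right and rows downward; lengths in mm; the calibration is good to about 2 mm. A picture is of the moment at which its call begins. There is no depth.
- ctrl.finish_job(): hands the job in, once; it reports no verdict.
Trained networks look in a picture, given as the dict that the camera call returned (one of the last four; its "shot" number tells which), for a name from the list of things; names that differ only in an ending like _2 or _b are one class to them, and where a whole thing is asked for, a point or a joint stands for the part that bears it (a point fixed in the world has none). Each returns a list of dicts, best first, with "confidence" (0 to 1); they miss things now and then, are a little off and sometimes report something else, mostly with a low value. They report only what shows in the picture. A call takes as long as a camera call. They do not tell look-alikes from the thing itself.
- models.spot_in(picture, label): "extent" ([centre column, centre row, width, height] in pixels, round what is visible of it).
- models.spot_point(picture, label): "centre" ([column, row] in pixels: a listed point, or the origin of a listed thing).
The state is a dict: "time_s": time; "joints": joint angles; "dq": joint speeds; "tau": joint torques, N m; "eef_pos": TCP position; "ee_rot": TCP orientation; "force": force on the tool from outside, world axes, zero at the start; "wrist_torque": the same for the moment, N m; "grip_width": opening from 0.0 (shut) to 1.0 (fully open).
Only numpy, scipy, OpenCV 4.12 (cv2) and the standard library are available. Lean on these libraries where they do the work, as an engineer would, in place of code of your own. Each camera call takes 0.05 s, during which the arm holds its last target. There are 200 camera calls.

## Working session

There is one attempt and no reset: what is moved stays moved. The work goes in short steps, Python scripts to look and compute and a shell command to move; the robot and the scene stay as the last step left them, time stands still between calls to the robot, and variables do not carry over. Pictures are saved under pics/ and viewed, about 8 in all and at most 12, crops included, and the job is handed in when it is done.

```bash
ls; mkdir -p pics; python3 - <<'E'
from rig import ctrl, eyes, models
import cv2, numpy as np
s=ctrl.sense(); print(s)
for n in ("scene","top"):
    p=eyes.capture(n); cv2.imwrite(f"pics/{n}0.png",p["color"][:,:,::-1])
    print(n,p["fx"],p["fy"],p["cx"],p["cy"],p["distortion"],np.round(p["R"],3).tolist(),np.round(p["t"],1))
    for l in ("deep_caddy","shallow_caddy","stand","deep_bar","stand_seat"):
        if l!="stand_seat": print(l,"box",[(np.round(d["extent"]),round(d["confidence"],2)) for d in models.spot_in(p,l)])
        print(l,"pt",[(np.round(d["centre"],1),round(d["confidence"],2)) for d in models.spot_point(p,l)])
E
```

```text
pics
{'time_s': 0.0, 'joints': array([ 9.13635501e-01,  3.13441670e-01,  1.49842562e+00, -6.16348269e-06,
        1.33098075e+00, -2.23412749e-01]), 'dq': array([ 3.22760353e-04,  3.82288752e-05,  1.76381419e-03, -1.73504766e-03,
       -4.40279990e-04, -1.38148878e-03]), 'tau': array([-3.47857822e-04, -4.12270975e+01, -2.59736449e+01, -1.95717330e-04,
        4.20566925e-03, -1.76578709e-05]), 'eef_pos': array([220.52391851, 476.1950413 , 252.74362979]), 'ee_rot': array([-0.69014026,  0.6909451 , -0.1523405 ,  0.15196599]), 'force': array([-0.59576181, -0.46616708,  0.38847793]), 'wrist_torque': array([-0.00157479,  0.01907712, -0.01467345]), 'grip_width': 1.001999368286487}
scene 392.8419419538356 392.8419419538356 256.0999935568486 189.8731992193646 [-0.03425724  0.          0.          0.          0.        ] [[-0.23, 0.973, 0.006], [0.801, 0.193, -0.567], [-0.553, -0.125, -0.824]] [   8.7 -332.9 1455. ]
deep_caddy box [(array([406., 196.,  79.,  60.]), 0.83), (array([317., 224.,  66.,  60.]), 0.75), (array([325., 160.,  53.,  66.]), 0.62)]
deep_caddy pt [(array([396.8, 209.5]), 
[... 940 characters left out ...]
.,  66.,  44.]), 0.7), (array([207., 260.,  50.,  52.]), 0.66), (array([380., 190.,  49.,  36.]), 0.5)]
deep_caddy pt [(array([209., 256.]), 0.89), (array([205.5, 191.5]), 0.65), (array([139. , 235.3]), 0.57)]
shallow_caddy box [(array([380., 190.,  54.,  35.]), 0.78)]
shallow_caddy pt [(array([379.4, 188.8]), 0.69)]
stand box [(array([288., 148.,  38.,  58.]), 0.62)]
stand pt [(array([286. , 137.4]), 0.75)]
deep_bar box [(array([206., 257.,  48.,  50.]), 0.82), (array([202., 190.,  56.,  33.]), 0.67), (array([131., 239.,  60.,  48.]), 0.55)]
deep_bar pt [(array([197.9, 190.8]), 0.71), (array([124.6, 238. ]), 0.69), (array([198.7, 259.8]), 0.66)]
stand_seat pt [(array([285.5, 157.1]), 0.67)]
```

```bash
python3 - <<'E'
import cv2
a=cv2.imread("pics/scene0.png"); cv2.imwrite("pics/s0c.png",cv2.resize(a[110:320,70:470],None,fx=2,fy=2,interpolation=cv2.INTER_CUBIC))
a=cv2.imread("pics/top0.png"); cv2.imwrite("pics/t0c.png",cv2.resize(a[90:310,70:430],None,fx=2.2,fy=2.2,interpolation=cv2.INTER_CUBIC))
E
```

```text
(no output)
```

View pics/s0c.png

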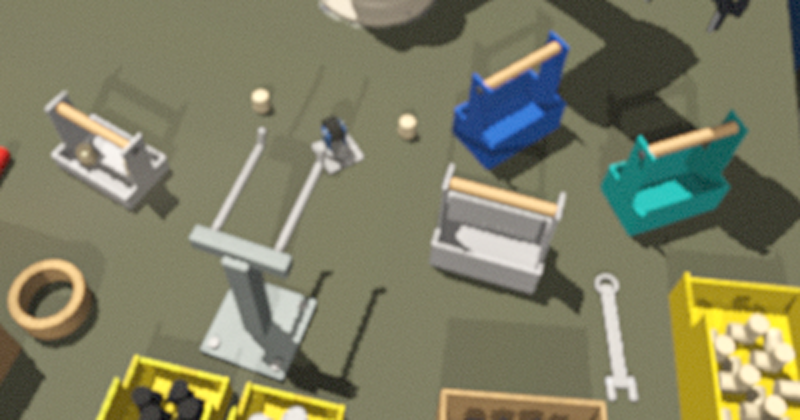

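View pics/t0c.png

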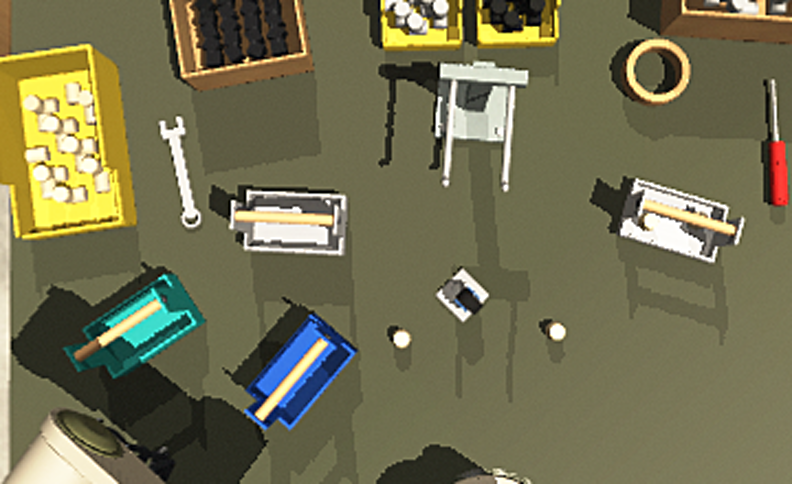

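The real deep caddy is the grey one: scene about (315,230), top about (200,191). The blue and turquoise ones are decoys. The shallow caddy with stock is at top (380,190), and the stand's prong tips are at top (273,173) and (300,174). Next I'll measure the bar and prongs in both views.

```bash
cat > h.py <<'E'
import cv2, numpy as np
from rig import ctrl, eyes, models
from scipy.optimize import least_squares
from scipy.spatial.transform import Rotation as Rn
def K(p): return np.array([[p["fx"],0,p["cx"]],[0,p["fy"],p["cy"]],[0,0,1.]])
def proj(p,X): return cv2.projectPoints(np.asarray(X,float).reshape(-1,3),cv2.Rodrigues(np.array(p["R"]))[0],np.array(p["t"],float),K(p),np.array(p["distortion"]))[0].reshape(-1,2)
def onplane(p,uv,z):
    n=cv2.undistortPoints(np.array([[uv]],float),K(p),np.array(p["distortion"])).ravel()
    R=np.array(p["R"]);c=-R.T@np.array(p["t"]);d=R.T@np.r_[n,1]
    return c+d*(z-c[2])/d[2]
def fitpts(obs,x0):  # obs: [(pic,[uv..])] same points in both
    f=lambda x: np.concatenate([(proj(p,x)-uv).ravel() for p,uv in obs])
    r=least_squares(f,np.ravel(x0)); return r.x.reshape(-1,3), np.abs(r.fun).max()
def rigid(obs,model,x0): # x,y,yaw at z0 ; model Nx3 local
    f=lambda x: np.concatenate([(proj(p,Rn.from_euler("z",x[2]).apply(model)+[x[0]*100,x[1]*100,0])-uv).ravel() for p,uv in obs])
    r=least_squares(f,x0); return r.x*[100,100,1], r.fun.round(1)
def wood(p,box):
    c0,r0,c1,r1=box; im=p["color"]; hsv=cv2.cvtColor(im,cv2.COLOR_RGB2HSV)
    m=np.zeros(im.shape[:2],bool); m[r0:r1,c0:c1]=True
    m&=(hsv[...,0]>8)&(hsv[...,0]<24)&(hsv[...,1]>80)&(hsv[...,2]>110)
    n,l,st,_=cv2.connectedComponentsWithStats(m.astype(np.uint8)); k=1+st[1:,4].argmax()
    v,u=np.nonzero(l==k); q=np.c_[u,v].astype(float); c=q.mean(0); d=np.linalg.svd(q-c,full_matrices=False)[2][0]
    t=(q-c)@d; return c,d,c+d*(t.min()-.5),c+d*(t.max()+.5),len(q)
def tool():
    s=ctrl.sense(); q=s["ee_rot"]; R=Rn.from_quat([q[1],q[2],q[3],q[0]]).as_matrix(); return s,R
E
python3 - <<'E'
from h import *
S=eyes.capture("scene");T=eyes.capture("top")
np.set_printoptions(suppress=True,precision=2)
for p,b in((S,(285,190,360,225)),(T,(165,175,235,205))):
    c,d,a,e,n=wood(p,b); print("bar",c,a,e,n); 
    P=[onplane(p,x,150) for x in(a,c,e)]; print(np.array(P))
    if p is S: sc=c
    else: tc=c
print(fitpts([(S,[sc]),(T,[tc])],[500,150,150]))
# stand: tips L(y+),R(y-), crossbar top front corners etc.
mod=np.array([[-163,40,233],[-163,-40,233]])
print("stand",rigid([(S,np.array([[230.,188],[201,176]])),(T,np.array([[272.7,173.6],[300,174.5]]))],mod,[7,0,0]))
print("seat pt top",onplane(T,[285.5,157.1],215),onplane(S,[205.6,199.9],215))
print("stand org",onplane(T,[286,137.4],0),onplane(S,[202.7,274.1],0))
print("tips top",onplane(T,[272.7,173.6],233),onplane(T,[300,174.5],233),"scene",onplane(S,[230,188],233),onplane(S,[201,176],233))
s,R=tool();print(s["eef_pos"],R)
E
```

```text
bar [321.19 207.39] [294.67 200.31] [347.66 214.47] 383
[[504.57 212.77 150.  ]
 [510.06 283.35 150.  ]
 [515.43 352.35 150.  ]]
bar [201.8  189.56] [176.5  189.67] [221.51 189.46] 90
[[511.2  354.44 150.  ]
 [509.38 274.91 150.  ]
 [507.97 213.06 150.  ]]
(array([[508.99, 280.22, 147.23]]), np.float64(1.5557227462432763))
stand (array([708.1 ,  -7.83,  -0.15]), array([ 0.2, -2.9, -0.5, -0.8, -0.6, -2.8, -0.8, -0.5]))
seat pt top [594.71  13.83 215.  ] [596.69   5.38 215.  ]
stand org [697.33  -4.76   0.  ] [700.18   7.06   0.  ]
tips top [544.27  54.13 233.  ] [539.39 -25.74 233.  ] scene [561.04  57.48 233.  ] [543.08 -21.45 233.  ]
[220.67 476.37 253.27] [[ 0.91 -0.    0.42]
 [-0.42 -0.    0.91]
 [-0.   -1.   -0.  ]]
```

Bar middle is about (509.5, 283, 150) in world, with yaw about -0.05. The stand needs a finer measurement, so I'll zoom in on it.

```bash
python3 - <<'E'
import cv2, numpy as np
a=cv2.imread("pics/scene0.png")[168:308,160:240]; b=cv2.imread("pics/top0.png")[110:180,262:317]
A=cv2.resize(a,(320,560),interpolation=cv2.INTER_CUBIC);B=cv2.resize(b,(440,560),interpolation=cv2.INTER_CUBIC)
cv2.imwrite("pics/st.png",np.hstack([A,B]))
E
```

```text
(no output)
```

View pics/st.png

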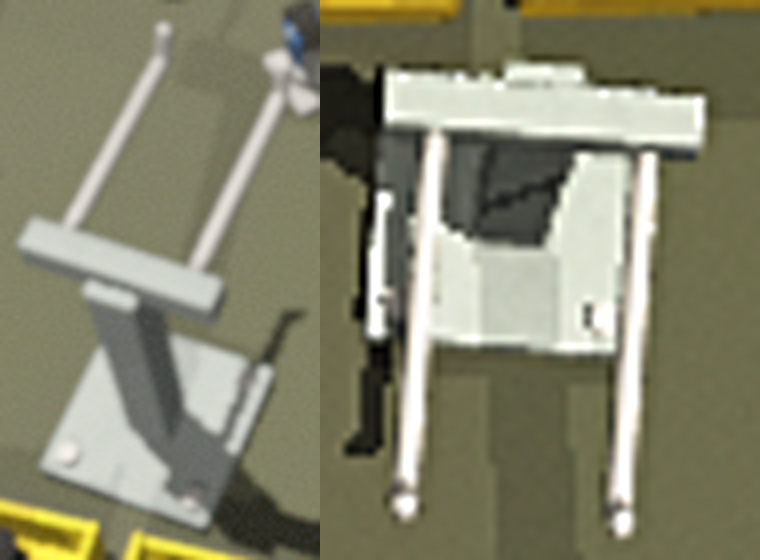

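```bash
python3 - <<'E'
from h import *
np.set_printoptions(suppress=True,precision=3)
S=eyes.capture("scene");T=eyes.capture("top")
s=lambda x,y:[x/4+160-.4,y/4+168-.4]; t=lambda x,y:[(x-320)/8+262-.4,y/8+110-.4]
sm=[[-163,-40,233],[60,60,10],[60,-60,10],[-60,60,10],[-15,-60,222],[-15,60,222]]
su=[s(163,28),s(207,527),s(40,467),s(272,372),s(33,217),s(222,278)]
tm=[[-163,40,233],[-163,-40,233],[-60,60,10],[-60,-60,10],[-15,60,222],[-15,-60,222]]
tu=[t(403,508),t(622,523),t(370,338),t(615,352),t(385,128),t(701,150)]
def f(x,w):
    R=Rn.from_euler("z",x[2]);o=[x[0]*100,x[1]*100,0]
    return np.concatenate([(proj(p,R.apply(m)+o)-u).ravel() for p,m,u,k in((S,sm,su,0),(T,tm,tu,1)) if w in(k,2)])
for w in(0,1,2):
    r=least_squares(f,[7,0,0],args=(w,),loss="soft_l1"); x=r.x*[100,100,1]
    print(x,"seat",x[:2]+105*np.array([-np.cos(x[2]),-np.sin(x[2])])); print(f(r.x,w).reshape(-1,2).round(1).tolist())
E
```

```text
[700.587  -1.839  -0.102] seat [596.131   8.834]
[[0.3, -1.6], [-0.3, 0.4], [-0.4, 0.7], [0.3, -1.0], [-0.4, 0.1], [0.5, 0.3]]
[701.329  -1.501  -0.108] seat [596.938   9.801]
[[0.2, 0.7], [0.0, 1.0], [-1.0, -0.6], [2.6, 0.4], [-0.5, -1.0], [0.1, -0.6]]
[700.907  -1.637  -0.105] seat [596.489   9.401]
[[0.6, -1.5], [-0.4, 0.6], [-0.4, 0.7], [0.4, -0.8], [-0.3, 0.2], [0.5, 0.5], [0.3, 0.9], [0.2, 1.2], [-0.9, -0.4], [2.7, 0.4], [-0.5, -0.8], [0.2, -0.5]]
```

```bash
cat >> h.py <<'E'
def go(x,y,z,zang):
    s,R=tool(); p=s["eef_pos"]; d=R.T@(np.array([x,y,z])-p); a=np.arctan2(R[1,2],R[0,2])
    print("t",round(s["time_s"],2),"at",p.round(1),"zang",round(a,3),"-> dp",d.round(1),"roll",round(-(zang-a),3),"F",s["force"].round(1),"w",round(s["grip_width"],3),"j6",s["joints"][5].round(2))
E
python3 -c "
from h import *
go(509.5,283,253,-0.05)"
```

```text
t 1.2 at [220.7 476.4 253.3] zang 1.137 -> dp [ 3.433e+02  3.000e-01 -5.410e+01] roll 1.187 F [-0.3  0.2 -0.2] w 0.999 j6 -0.22
```

```bash
python3 -m crank '[{"dp":[34,0,-5],"roll":0.12,"gripper":0},{"dp":[69,0,-11],"roll":0.24,"gripper":0},{"dp":[103,0,-16],"roll":0.36,"gripper":0},{"dp":[137,0,-22],"roll":0.48,"gripper":0},{"dp":[172,0,-27],"roll":0.6,"gripper":0},{"dp":[206,0,-32],"roll":0.72,"gripper":0},{"dp":[240,0,-38],"roll":0.83,"gripper":0},{"dp":[275,0,-43],"roll":0.95,"gripper":0},{"dp":[309,0,-49],"roll":1.07,"gripper":0},{"dp":[343,0,-54],"roll":1.187,"gripper":0}]'
python3 -m crank '[{"dp":[0,0,0],"roll":0,"gripper":0},{"dp":[0,0,0],"roll":0,"gripper":0},{"dp":[0,0,0],"roll":0,"gripper":0}]'
python3 -c "
from h import *
go(509.5,283,153,-0.05)"
```

```text
time_s: 2.03
eef_pos: [510.5, 281.9, 253.3]
ee_rot: [-0.486, 0.486, -0.514, 0.514]
force: [-0.6, 0.5, 0.5]
grip_width: 0.998
time_s: 2.28
eef_pos: [508.8, 283.4, 253.2]
ee_rot: [0.487, -0.488, 0.512, -0.512]
force: [-0.1, 0.8, -0.9]
grip_width: 0.996
t 2.28 at [508.8 283.4 253.2] zang -0.049 -> dp [  0.4 100.2   0.7] roll 0.001 F [-0.1  0.8 -0.9] w 0.996 j6 0.36
```

```bash
python3 -m crank '[{"dp":[0,25,0],"roll":0,"gripper":0},{"dp":[0,50,0],"roll":0,"gripper":0},{"dp":[0,75,0],"roll":0,"gripper":0},{"dp":[0,92,0],"roll":0,"gripper":0},{"dp":[0,100,0],"roll":0,"gripper":0},{"dp":[0,100,0],"roll":0,"gripper":0},{"dp":[0,100,0],"roll":0,"gripper":0}]' 50
python3 - <<'E'
from h import *
S=eyes.capture("scene");T=eyes.capture("top")
cv2.imwrite("pics/g1.png",np.hstack([cv2.resize(S["color"][150:280,260:390,::-1],(400,400)),cv2.resize(T["color"][150:230,150:230,::-1],(400,400))]))
go(509.5,283,153,-0.05)
E
```

```text
time_s: 2.87
eef_pos: [509.1, 283.8, 154.2]
ee_rot: [-0.488, 0.487, -0.512, 0.512]
force: [-0.6, 0.9, 0.1]
grip_width: 1.005
t 2.97 at [509.6 283.7 154.8] zang -0.049 -> dp [ 0.7  1.8 -0.1] roll 0.001 F [ 0.4  0.1 -0.7] w 1.0 j6 0.36
```

View pics/g1.png

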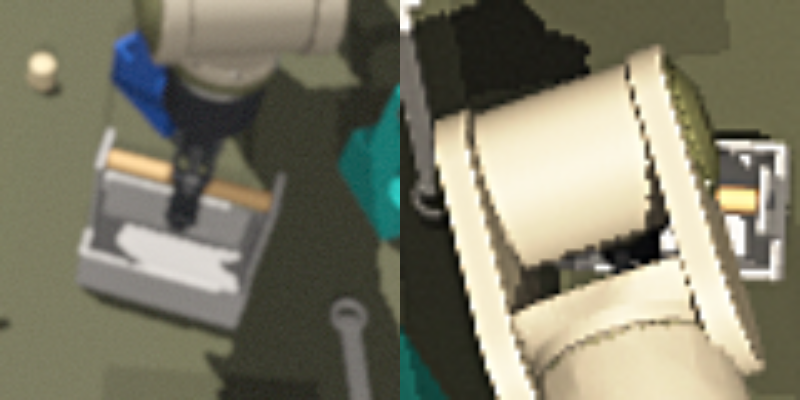

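The view shows the fingers straddling the bar at its middle (left crop about (185,185)), with the near finger in front of it and the caddy undisturbed. I'll close and lift.

```bash
python3 -m crank '[{"dp":[0,2,0],"roll":0,"gripper":255},{"dp":[0,2,0],"roll":0,"gripper":255},{"dp":[0,2,0],"roll":0,"gripper":255},{"dp":[0,2,0],"roll":0,"gripper":255},{"dp":[0,2,0],"roll":0,"gripper":255},{"dp":[0,2,0],"roll":0,"gripper":255},{"dp":[0,2,0],"roll":0,"gripper":255},{"dp":[0,2,0],"roll":0,"gripper":255},{"dp":[0,2,0],"roll":0,"gripper":255},{"dp":[0,2,0],"roll":0,"gripper":255}]' 60
python3 -c "
from h import *
go(509.5,283,270,-0.05)"
```

```text
time_s: 3.8
eef_pos: [509.4, 283.3, 151.5]
ee_rot: [-0.488, 0.487, -0.512, 0.512]
force: [0.8, 0.6, 1.6]
grip_width: 0.165
t 3.8 at [509.4 283.3 151.5] zang -0.05 -> dp [   0.3 -118.5    0.2] roll 0.0 F [0.8 0.6 1.6] w 0.165 j6 0.36
```

```bash
python3 -m crank '[{"dp":[0,-6,0],"roll":0,"gripper":255},{"dp":[0,-20,0],"roll":0,"gripper":255},{"dp":[0,-36,0],"roll":0,"gripper":255},{"dp":[0,-52,0],"roll":0,"gripper":255},{"dp":[0,-68,0],"roll":0,"gripper":255},{"dp":[0,-84,0],"roll":0,"gripper":255},{"dp":[0,-100,0],"roll":0,"gripper":255},{"dp":[0,-112,0],"roll":0,"gripper":255},{"dp":[0,-118,0],"roll":0,"gripper":255},{"dp":[0,-118,0],"roll":0,"gripper":255}]'
python3 - <<'E'
from h import *
u=np.array([np.cos(-.105),np.sin(-.105)]); seat=np.array([596.5,9.4])
pre=seat-150*u; print(pre)
S=eyes.capture("scene");cv2.imwrite("pics/l1.png",cv2.resize(S["color"][90:310,170:430,::-1],None,fx=2.5,fy=2.5))
go(pre[0],pre[1],270,-0.105)
E
```

```text
time_s: 4.63
eef_pos: [509.3, 283.2, 270.3]
ee_rot: [-0.488, 0.487, -0.512, 0.513]
force: [-0.0, 0.1, -3.6]
grip_width: 0.168
[447.32611559  25.12107532]
t 4.68 at [509.1 283.1 269.1] zang -0.05 -> dp [260.8  -0.8 -48.8] roll 0.055 F [-0.6  0.4 -3. ] w 0.165 j6 0.36
```

View pics/l1.png

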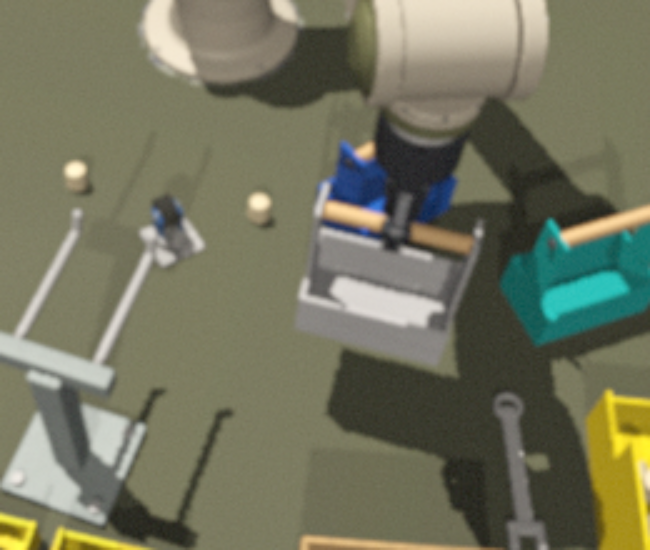

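The caddy is held level at mid-bar (about (400,215) in the crop), clear of the other things. Now carry it to in front of the prong tips.

```bash
python3 -m crank '[{"dp":[12,0,-8],"roll":0.01,"gripper":255},{"dp":[38,0,-20],"roll":0.02,"gripper":255},{"dp":[68,0,-32],"roll":0.03,"gripper":255},{"dp":[100,0,-42],"roll":0.04,"gripper":255},{"dp":[132,-1,-48],"roll":0.055,"gripper":255},{"dp":[164,-1,-49],"roll":0.055,"gripper":255},{"dp":[196,-1,-49],"roll":0.055,"gripper":255},{"dp":[226,-1,-49],"roll":0.055,"gripper":255},{"dp":[250,-1,-49],"roll":0.055,"gripper":255},{"dp":[261,-1,-49],"roll":0.055,"gripper":255}]'
python3 -m crank '[{"dp":[0,0,0],"roll":0,"gripper":255},{"dp":[0,0,0],"roll":0,"gripper":255},{"dp":[0,0,0],"roll":0,"gripper":255},{"dp":[0,0,0],"roll":0,"gripper":255}]'
python3 - <<'E'
from h import *
S=eyes.capture("scene");T=eyes.capture("top")
cv2.imwrite("pics/p1.png",np.hstack([cv2.resize(S["color"][120:310,130:300,::-1],(420,470)),cv2.resize(T["color"][110:270,220:350,::-1],(382,470))]))
go(596.5,9.4,270,-0.105)
E
```

```text
time_s: 5.52
eef_pos: [446.5, 22.6, 269.3]
ee_rot: [0.472, -0.473, 0.526, -0.526]
force: [-0.5, 1.0, -3.8]
grip_width: 0.167
time_s: 5.85
eef_pos: [447.1, 25.9, 270.0]
ee_rot: [0.473, -0.474, 0.525, -0.525]
force: [0.0, 0.9, -3.6]
grip_width: 0.161
t 5.95 at [447.2  25.7 270.1] zang -0.104 -> dp [8.000e-01 1.000e-01 1.502e+02] roll 0.001 F [ 0.5 -0.3 -2.9] w 0.164 j6 -0.1
```

View pics/p1.png

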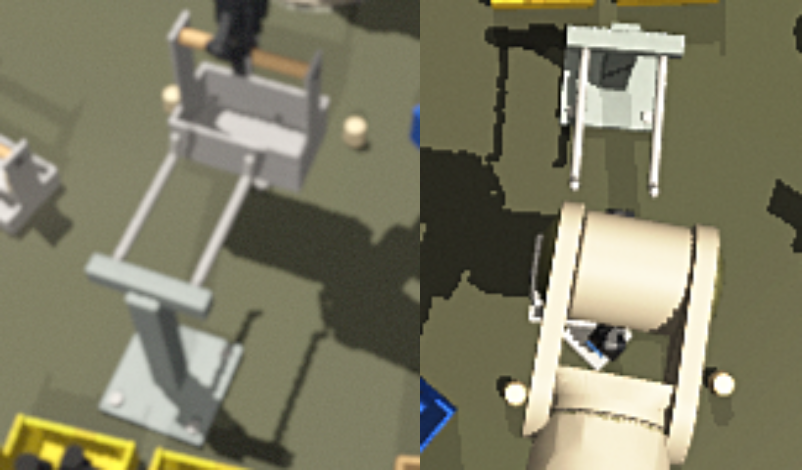

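Scene view: the caddy is held in front of the prong tips (crop (180,135) and (262,165)), with bar ends at crop (180,37) and (308,73). I'll check the centring numerically.

```bash
python3 - <<'E'
from h import *
S=eyes.capture("scene"); c=120
m=S["color"]; hsv=cv2.cvtColor(m,cv2.COLOR_RGB2HSV)
k=(hsv[...,0]>8)&(hsv[...,0]<24)&(hsv[...,1]>70)&(hsv[...,2]>90); k[:125]=0;k[160:]=0;k[:,:195]=0;k[:,262:]=0
v,u=np.nonzero(k); q=np.c_[u,v].astype(float); lo=q[u<u.min()+4].mean(0); hi=q[u>u.max()-4].mean(0); print(u.min(),u.max(),len(u),lo,hi)
L=np.polyfit(u,v,1); a=[u.min()-.5,np.polyval(L,u.min()-.5)]; b=[u.max()+.5,np.polyval(L,u.max()+.5)]
A,B=onplane(S,a,268.5),onplane(S,b,268.5); M=(A+B)/2; d=(B-A)[:2]
print(A,B,M,"len",np.hypot(*d),"yaw",-np.arctan2(d[0],d[1]))
th=-.105; R=np.array([[np.cos(th),np.sin(th)],[-np.sin(th),np.cos(th)]]); print("in seat frame",R@(M[:2]-[596.5,9.4]))
E
```

```text
202 254 277 [203.76 134.52] [252.20833333 147.375     ]
[437.5398444  -50.11025969 268.5       ] [456.00152563  92.94455515 268.5       ] [446.77068501  21.41714773 268.5       ] len 144.24116514668788 yaw -0.12834382387550558
in seat frame [-150.16417341   -3.74174155]
```

```bash
python3 -m crank '[{"dp":[-1,0,8],"roll":0,"gripper":255},{"dp":[-2,0,25],"roll":0,"gripper":255},{"dp":[-3,0,45],"roll":0,"gripper":255},{"dp":[-3,0,65],"roll":0,"gripper":255},{"dp":[-3,0,85],"roll":0,"gripper":255},{"dp":[-3,0,105],"roll":0,"gripper":255},{"dp":[-3,0,125],"roll":0,"gripper":255},{"dp":[-3,0,142],"roll":0,"gripper":255},{"dp":[-3,0,150],"roll":0,"gripper":255},{"dp":[-3,0,150],"roll":0,"gripper":255}]'
python3 -m crank '[{"dp":[0,0,0],"roll":0,"gripper":255},{"dp":[0,0,0],"roll":0,"gripper":255},{"dp":[0,8,0],"roll":0,"gripper":255},{"dp":[0,18,0],"roll":0,"gripper":255},{"dp":[0,28,0],"roll":0,"gripper":255},{"dp":[0,36,0],"roll":0,"gripper":255},{"dp":[0,39,0],"roll":0,"gripper":255},{"dp":[0,39,0],"roll":0,"gripper":255},{"dp":[0,39,0],"roll":0,"gripper":255}]'
python3 - <<'E'
from h import *
S=eyes.capture("scene")
cv2.imwrite("pics/q1.png",cv2.resize(S["color"][130:310,130:300,::-1],(567,600)))
go(596.5,9.4,224.5,-0.105)
E
```

```text
time_s: 6.83
eef_pos: [598.2, 12.2, 269.2]
ee_rot: [0.473, -0.473, 0.526, -0.525]
force: [-0.1, 0.2, -3.6]
grip_width: 0.166
time_s: 7.58
eef_pos: [596.8, 12.2, 231.3]
ee_rot: [-0.473, 0.473, -0.526, 0.526]
force: [-0.8, 0.0, -3.9]
grip_width: 0.166
t 7.63 at [596.9  12.2 231.7] zang -0.105 -> dp [ 2.8  7.2 -0.1] roll -0.0 F [-0.5 -0.6 -2.5] w 0.164 j6 -0.07
```

View pics/q1.png

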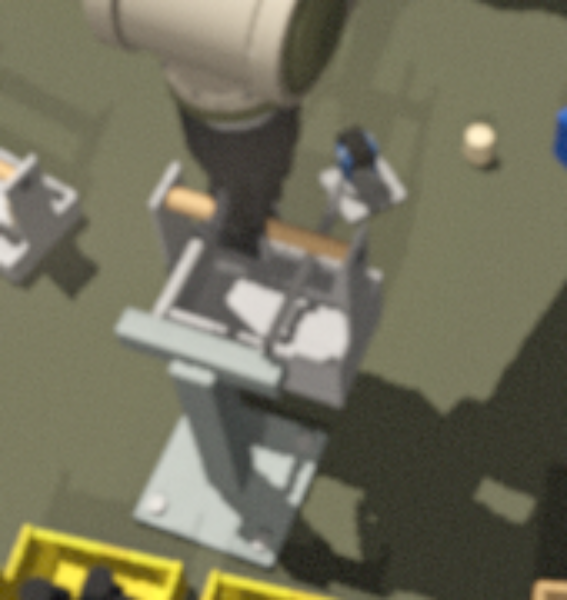

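The bar ends (crop (190,203) and (310,240)) lie over both prongs, and the box hangs below them in front of the post. I'll lower in small steps while watching the force.

```bash
python3 -m crank '[{"dp":[0,2,0],"roll":0,"gripper":255},{"dp":[0,4,0],"roll":0,"gripper":255},{"dp":[0,5,0],"roll":0,"gripper":255},{"dp":[0,5,0],"roll":0,"gripper":255},{"dp":[0,5,0],"roll":0,"gripper":255}]'
python3 -m crank '[{"dp":[0,1,0],"roll":0,"gripper":255},{"dp":[0,2,0],"roll":0,"gripper":255},{"dp":[0,2,0],"roll":0,"gripper":255},{"dp":[0,2,0],"roll":0,"gripper":255}]'
```

```text
time_s: 8.05
eef_pos: [596.7, 12.2, 226.3]
ee_rot: [0.473, -0.473, 0.526, -0.526]
force: [0.4, 0.1, -2.7]
grip_width: 0.168
time_s: 8.38
eef_pos: [596.7, 12.2, 224.2]
ee_rot: [0.473, -0.473, 0.526, -0.526]
force: [-0.4, -0.3, -3.7]
grip_width: 0.171
```

```bash
python3 -m crank '[{"dp":[0,1,0],"roll":0,"gripper":255},{"dp":[0,1,0],"roll":0,"gripper":255},{"dp":[0,1,0],"roll":0,"gripper":255}]'; python3 -m crank '[{"dp":[0,1,0],"roll":0,"gripper":255},{"dp":[0,1,0],"roll":0,"gripper":255},{"dp":[0,1,0],"roll":0,"gripper":255}]'
```

```text
time_s: 8.63
eef_pos: [596.8, 12.2, 223.8]
ee_rot: [-0.473, 0.473, -0.525, 0.526]
force: [-1.3, 0.9, 0.8]
grip_width: 0.166
time_s: 8.88
eef_pos: [596.9, 12.2, 223.5]
ee_rot: [-0.473, 0.473, -0.525, 0.526]
force: [-3.2, 1.2, 7.0]
grip_width: 0.168
```

Contact at about 223.7, where it was expected, and the load is now on the prongs. I'll ease up slightly and open gradually.

```bash
python3 -m crank '[{"dp":[0,-1,0],"roll":0,"gripper":255},{"dp":[0,-1,0],"roll":0,"gripper":255},{"dp":[0,-1,0],"roll":0,"gripper":205},{"dp":[0,-1,0],"roll":0,"gripper":195},{"dp":[0,-1,0],"roll":0,"gripper":185},{"dp":[0,-1,0],"roll":0,"gripper":170},{"dp":[0,-1,0],"roll":0,"gripper":150},{"dp":[0,-1,0],"roll":0,"gripper":120},{"dp":[0,-1,0],"roll":0,"gripper":90},{"dp":[0,-1,0],"roll":0,"gripper":90}]'
python3 - <<'E'
from h import *
S=eyes.capture("scene")
cv2.imwrite("pics/r1.png",cv2.resize(S["color"][130:310,130:300,::-1],(567,600)))
go(596.5,12,224.5,-0.105)
E
```

```text
time_s: 9.72
eef_pos: [596.7, 12.2, 223.3]
ee_rot: [-0.473, 0.473, -0.526, 0.526]
force: [0.4, -0.7, -0.5]
grip_width: 0.651
t 9.77 at [596.7  12.3 223.3] zang -0.105 -> dp [ 0.3 -1.2 -0.2] roll 0.0 F [-0.5 -0.1 -0.1] w 0.644 j6 -0.07
```

View pics/r1.png

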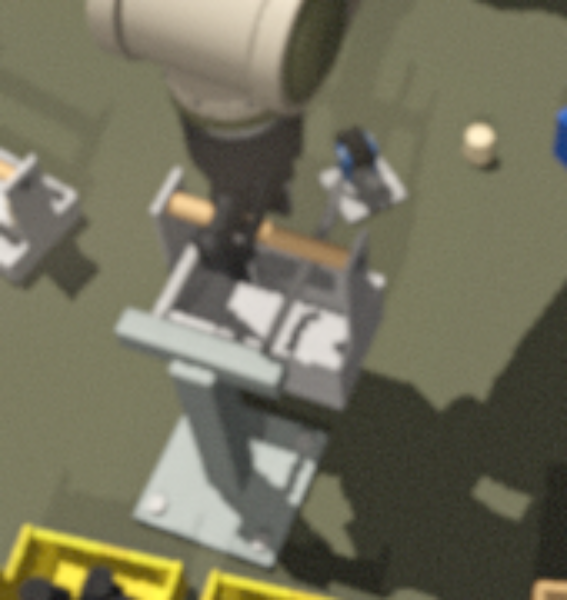

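The gripper is open and the bar rests on both prongs (at crop (190,250) and (300,265)) with the caddy upright. Next I'll retreat straight up, then back.

```bash
python3 -m crank '[{"dp":[0,-3,0],"roll":0,"gripper":90},{"dp":[0,-12,0],"roll":0,"gripper":90},{"dp":[0,-25,0],"roll":0,"gripper":90},{"dp":[0,-45,0],"roll":0,"gripper":90},{"dp":[0,-65,0],"roll":0,"gripper":90},{"dp":[0,-85,0],"roll":0,"gripper":90},{"dp":[0,-105,0],"roll":0,"gripper":90},{"dp":[0,-120,0],"roll":0,"gripper":90},{"dp":[0,-125,0],"roll":0,"gripper":90}]'
python3 -m crank '[{"dp":[0,0,-25],"roll":0,"gripper":90},{"dp":[0,0,-60],"roll":0,"gripper":90},{"dp":[0,0,-95],"roll":0,"gripper":90},{"dp":[0,0,-130],"roll":0,"gripper":90},{"dp":[0,0,-165],"roll":0,"gripper":90},{"dp":[0,0,-200],"roll":0,"gripper":90},{"dp":[0,0,-220],"roll":0,"gripper":90},{"dp":[0,0,-220],"roll":0,"gripper":90},{"dp":[0,0,-220],"roll":0,"gripper":90}]'
python3 - <<'E'
from h import *
S=eyes.capture("scene");T=eyes.capture("top")
cv2.imwrite("pics/f1.png",np.hstack([cv2.resize(S["color"][130:310,90:300,::-1],(525,450)),cv2.resize(T["color"][110:220,255:320,::-1],(266,450))]))
th=-.105; R=np.array([[np.cos(th),np.sin(th)],[-np.sin(th),np.cos(th)]])
for p,b in((S,(170,180,245,215)),(T,(262,135,315,185))):
    try:
        c,d,a,e,n=wood(p,b); A,B=onplane(p,a,223),onplane(p,e,223);M=(A+B)/2;D=B-A
        print(n,M.round(1),"len",np.hypot(*D[:2]).round(1),"yaw",np.arctan(-D[0]/D[1]).round(3),"seat frame",(R@(M[:2]-[596.5,9.4])).round(1))
    except Exception as x: print(x)
    print([(d["centre"],round(d["confidence"],2)) for d in models.spot_point(p,"shallow_caddy")])
go(596.5,12,224.5,-0.105)
E
```

```text
time_s: 10.52
eef_pos: [597.0, 12.2, 351.7]
ee_rot: [-0.474, 0.472, -0.524, 0.527]
force: [-0.3, -0.2, -0.4]
grip_width: 0.648
time_s: 11.27
eef_pos: [377.5, 35.4, 348.7]
ee_rot: [-0.473, 0.473, -0.525, 0.526]
force: [-0.4, 0.4, 0.8]
grip_width: 0.651
401 [596.3   7.2 223. ] len 139.3 yaw -0.119 seat frame [ 0.1 -2.2]
[([126.4, 193.3], 0.69)]
87 [592.9  12.9 223. ] len 140.1 yaw -0.129 seat frame [-4.   3.1]
[([378.4, 189.9], 0.71)]
t 11.47 at [378.6  35.2 348. ] zang -0.105 -> dp [2.000e-01 1.233e+02 2.192e+02] roll -0.0 F [0.  0.8 0.1] w 0.646 j6 -0.11
```

View pics/f1.png

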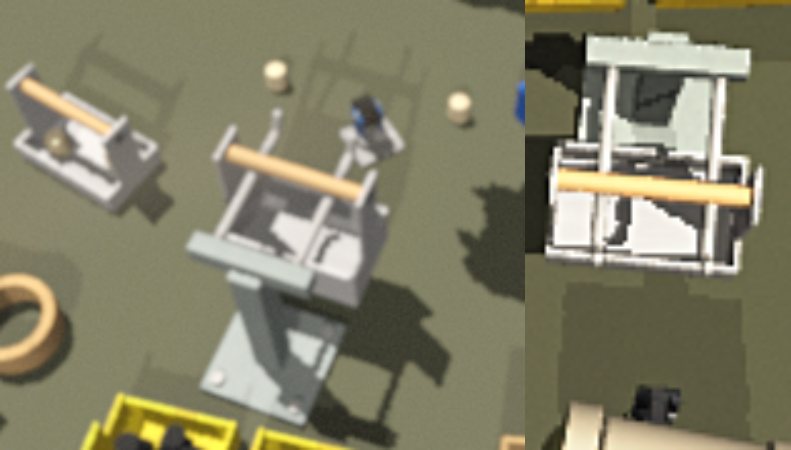

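The caddy hangs across both prongs (bar at scene crop (295,170), top crop (650,187)), and the shallow caddy has not been touched. Last, a check that it is still and upright.

```bash
python3 - <<'E'
from h import *
T0=eyes.capture("top");S0=eyes.capture("scene")
import json;np.savez("/tmp/a.npz",T=T0["color"],S=S0["color"])
R=Rn.from_euler("z",-.12); o=np.array([595,9.5,73])
# rim corners expected for upright, in f1.png top-crop pixels
uv=proj(T0,R.apply([[-45,75,60],[-45,-75,60],[45,75,60],[45,-75,60]])+o)
print(((uv-[255,110])*[266/65,450/110]+[525,0]).round(0))
E
python3 -m crank '[{"dp":[0,0,0],"roll":0,"gripper":90},{"dp":[0,0,0],"roll":0,"gripper":90},{"dp":[0,0,0],"roll":0,"gripper":90},{"dp":[0,0,0],"roll":0,"gripper":90},{"dp":[0,0,0],"roll":0,"gripper":90}]'
python3 - <<'E'
from h import *
a=np.load("/tmp/a.npz")
for n,k,b in(("top","T",np.s_[140:180,258:318]),("scene","S",np.s_[170:260,160:250])):
    p=eyes.capture(n)["color"]; print(n,np.abs(p[b].astype(int)-a[k][b]).mean().round(2), np.abs(p[300:340,240:300].astype(int)-a[k][300:340,240:300]).mean().round(2))
E
```

```text
[[548. 257.]
 [740. 274.]
 [558. 143.]
 [750. 160.]]
time_s: 11.98
eef_pos: [378.0, 35.3, 348.3]
ee_rot: [0.473, -0.473, 0.526, -0.526]
force: [0.6, -0.7, 0.1]
grip_width: 0.645
top 1.1 1.29
scene 1.82 2.0
```

The predicted rim corners for an upright caddy match the picture to within a few pixels (seen at about (548,257), (738,272), (555,147) and (748,158)). Frame differences are at noise level, so it is still. Handing in.

```bash
python3 -c "
from rig import ctrl
print(ctrl.finish_job())"
```

```text
the job is handed in; nothing more can be done
None
```

The deep grey caddy now hangs by its bar on both prongs of the stand, and I handed the job in at about 12 s of the 43 s allowed. I gripped the bar at its middle, lifted it and brought it in from the prong tips. I lowered it until the force showed contact, opened the gripper, then backed away up and clear. The hand-in reports no verdict.

- **Position:** the middle of the bar is within about 4 mm of the seat point, both along and across the prongs. The two cameras gave (0, -2) mm and (-4, +3) mm. The pictures assume the bar's height. The contact on lowering fits a bar resting on the prongs.
- **Angle:** the bar is square to the prongs within about 1.5°. The box rim appeared where it should for an upright caddy, within a few pixels.
- **Stillness:** pictures taken over 0.4 s apart differed only by image noise.
- **Robot and shallow caddy:** the gripper is clear of everything. The network's point for the shallow caddy moved about 1 pixel in the top view and 5 pixels in the scene view. I took this as detector error, because the arm never came near it and its picture looks unchanged.

No checks failed. The only small disagreements were the few millimetres between the cameras and that shallow caddy reading.

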